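# Slide the cup tray home between kettle and honey pot

### The job

Put the wooden cup tray away at the end of the tiled shelf: with the fingertips, gently push it through the narrow gap between the kettle and the honey pot until its leading end comes to rest against the shelf's raised end tile. Push on the tray only: do not grip or lift anything, do not touch the glass cups, and keep all three standing upright on the tray. Leave the kettle, the honey pot, the lid, the spoon and the plant where they stand.

Things in the scene. Friction and masses are not known exactly. Their poses are not given: they have to be found in the camera images.
- shelf: Fixed shelf: strip of green glazed tile, light grout lines, 12 mm thick, lying on the plaster sill; it runs along its own y axis (left-right as the robot sees it, turned a little) and is flat on top. Origin on the sill (z = 0); the tile covers x from -220 to +300 mm and y from -450 to +290 mm in this frame, its top at z = 12 mm. All the other things except the plant stand on it (the cups on the tray).
- shelf_stop (a point): Point on the shelf's top at the foot of the raised end tile, on its inner face (which looks along the shelf's -y). The end tile is fixed, 15 mm thick, stands 30 mm above the shelf's top and spans the shelf's whole width (x). Same axes as the shelf.
- tray: Wooden cup tray to be pushed, loose: 90 mm wide (its x), 220 mm long (its y), 24 mm high; solid 18 mm board, a lip all round 6 mm wide and 6 mm high. 0.25 to 0.5 kg plus the cups; slides on the tile with a few newtons. Starts 27 to 34 cm before the gap (towards the shelf's -y), up to 85 mm to the side of the gap's middle, turned up to 0.3 rad from the shelf. Origin at the underside's centre.
- tray_front (a point): Centre of the tray's leading end (its +y end), at the underside; this end goes through the gap and to the end tile.
- tray_back (a point): Centre of the tray's rear end (its -y end), at the underside: the end to push on.
- kettle: Squat aluminium kettle, full, 1.9 kg, loose and to be left in place. Round: 75 mm greatest radius (from 10 to 30 mm up), narrowing above to a lid 44 mm in radius at 70 mm and a black knob whose top is at 99 mm; short spout along its +y, starting from the shoulder (reaches 112 mm from the axis, 84 mm up), wire handle folded down on the shoulder. Origin at the centre of its base, on the shelf. It stands on either side of the gap, the honey pot on the other.
- honey_pot: Closed ceramic honey pot with beehive ribs, full, 1.0 kg, loose and to be left in place. Round: 48 mm greatest radius (from 20 to 45 mm up), lid at 66 to 80 mm, knob top at 94 mm. Origin at the centre of its base, on the shelf. Measured along the shelf's x the free gap between kettle and honey pot is about 98 mm, 8 mm more than the tray's width; along the shelf's y their axes differ by up to 12 mm.
- cup_a: Small glass cup standing loose on the tray near its rear end; 46 mm high, 38 mm across the foot, 48 mm across the rim, 70 g; origin at the centre of its underside.
- cup_b: The same glass cup, at the tray's middle.
- cup_c: The same glass cup, near the tray's leading end.
- lid: Bystander: grey silicone lid, 96 mm across, 20 mm high with its knob, a steel spring clip on its rim; lies on the shelf's far (+x) side. Origin at the centre of its underside.
- spoon: Bystander: wooden spoon 160 mm long lying on the shelf's far (+x) side, roughly along the shelf's y. Origin at its underside, near the middle.
- plant: Bystander: succulent in a terracotta pot, 96 mm across, 105 mm high, on the sill beyond the end tile. Origin at the centre of its underside.
There are look-alikes about, which are no part of the job. Several things have the shape of the tray; the one meant has the colours described above. There is more than one size of the kettle; the job needs the smaller.

How it is judged (in metres and radians):
At the end, for the whole second after the job is handed in: The centre of the tray's leading end is within 10 mm of the raised end tile, the tray lies flat on the shelf in the gap between kettle and honey pot (which stand within 5 mm of where they stood), at rest, with all three cups standing upright on it (y of tray_front in the frame of shelf above 0.265 m and horizontal distance between tray and kettle below 0.165 m and horizontal distance between tray and honey_pot below 0.145 m and linear speed of tray below 0.01 m/s and angle between tray's own z axis and vertical below 0.05 rad and z of tray in the frame of shelf below 0.016 m and angle between each of cup_a, cup_b, cup_c's own z axis and vertical below 0.15 rad and z of cup_a in the frame of tray between 0.014 and 0.022 m and linear speed of each of cup_a, cup_b, cup_c below 0.02 m/s and z of cup_b in the frame of tray between 0.014 and 0.022 m and z of cup_c in the frame of tray between 0.014 and 0.022 m); the robot touches nothing.
It fails at once if the tray is lifted or tipped (z of tray in the frame of shelf above 0.02 m or angle between tray's own z axis and vertical above 0.12 rad).
It fails at once if the tray is pinched or rammed (more than 38 N from the fingers) (contact force between the fingers and tray above 38 N).
It fails at once if the robot pushes or grips a cup, or a cup tips over or comes off the tray (angle between any of cup_a, cup_b, cup_c's own z axis and vertical above 0.35 rad or z of any of cup_a, cup_b, cup_c in the frame of tray above 0.028 m or contact force between any of the arm, the fingers and cup_a above 1.5 N or contact force between any of the arm, the fingers and cup_b above 1.5 N or contact force between any of the arm, the fingers and cup_c above 1.5 N).
It fails at once if the kettle or the honey pot is shoved aside (more than 5 mm), lifted or tipped (distance of any of kettle, honey_pot from where it was at the start of the episode above 0.005 m or angle between any of kettle, honey_pot's own z axis and vertical above 0.1 rad).
It fails at once if the silicone lid, the spoon or the plant pot is disturbed (moved more than 10 mm) (distance of any of lid, spoon, plant from where it was at the start of the episode above 0.01 m).
It also fails if it takes over 72 s, if anything falls off the work surface, if the arm or the gripper's body presses on something with over 40 N, if the wrist force passes 120 N, or if a joint passes its speed limit or range.

### The arm

A 6-joint arm with a two-finger parallel gripper is mounted at the origin on the work surface. World frame = base frame: x ahead of the robot, y to its left, z up, the work surface at z = 0. Lengths are in m, angles in degrees, forces in N, time in s.
With the tool pointing down it reaches from about 0.4 to 0.925 m from the base axis. Payload 12.5 kg.
Tool frame: the origin (TCP) lies on the centre line of the jaws, within the pads' length; the fingertips stand 22 mm ahead of it and the grasp point (between the pads) lies 3 mm ahead of it; z points along the fingers, y is the line along which they close (so a half turn about z gives the same grasp; the last joint's range is limited). The gripper opens to 95 mm and grips with 3 to 60 N. Pads are 20 mm wide; open, the fingers measure 119 mm over their backs; the gripper's body (75 mm by 180 mm) begins 59 mm behind the grasp point.
Start: joints at [-83.056, 28.126, 89.318, -0, 62.55, -6.05], TCP at [0.141, -0.609, 0.237] pointing down, gripper open.
Joint ranges: [-177.58, 177.58], [-47.91, 125.51], [2.72, 160], [-65.01, 245.01], [3.68, 167.84], [-153.87, 153.87]. Speed limits (degrees/s): [127.2, 127.2, 159.86, 180, 180, 180].

### API

Orientations are given as a 3x3 rotation matrix whose columns are the frame's x, y, z axes.
In Python, from cell import ctrl, imaging, job_done gives the robot as it stands. The module is installed in compiled form; this text tells all that it offers. Calls block until the motion is done:
- ctrl.move_pose(position, orientation): joint-space move of the TCP to a pose.
- ctrl.servo_line(position, rotation=None, velocity=0.15, force_limit=None): straight line of the TCP; rotation=None keeps the orientation; velocity is the mean speed in m/s. With force_limit (N) it stops when the force on the tool has changed by that much, and returns True; else False.
- ctrl.move_joints(angles): joint-space move.
- ctrl.set_gripper(opening): finger opening in m; the grip force is fixed at half the most; returns when the fingers have stopped.
- ctrl.dwell(seconds).
- ctrl.ik(position, orientation): joint angles nearest the present ones, or None.
- ctrl.observe(): the state.
- imaging.snapshot(name): name is "side" or "top" or "wrist"; returns the picture (400x640x3 uint8, red, green, blue); there is no depth.
- imaging.camera_info(name): a dict with "fx", "fy", "cx", "cy" (pixels), "dist_coeffs" ([k1, k2, p1, p2, k3] as OpenCV has them; the pictures are not rectified), "eye" and "attitude" of the camera in the world; the wrist camera has in their place "hand_eye" (4x4, takes a point from camera to tool coordinates, whose origin is the TCP and whose axes are the flange's). Camera axes: x right, y up, looking along -z (the intrinsics and any distortion apply to the point x, -y, -z); pixel columns grow to the right and rows downward; lengths in m; the calibration is good to about 2 mm. A picture is of the moment at which its call begins: read the wrist's pose just before it. camera_info takes no time and is no camera call.
A pose or a line that the arm cannot do raises ctrl.PlanningError and nothing moves.
- job_done(): hands the job in; it is judged then, once.
The state is a dict: "clock": time; "q": joint angles; "joint_vel": joint speeds; "joint_torque": joint torques, N m; "ee_pos": TCP position; "tool_rot": TCP orientation; "ft_force": force on the tool from outside, world axes, zero at the start; "wrist_torque": the same for the moment, N m; "finger_gap": finger opening in m; "finger_force": force on a finger pad.
Only numpy, scipy, OpenCV 4.12 (cv2) and the standard library are available. Lean on these libraries where they do the work, as an engineer would, in place of code of your own. Each camera call takes 0.05 s, during which the arm holds its last target. There are 200 camera calls.

## Working session

There is one attempt and no reset: what is moved stays moved. The work goes in short steps, each a Python script; the robot and the scene stay as the last script left them, time stands still between calls to the robot, and variables do not carry over. Pictures are saved under pics/ and viewed, at most 10 in all, crops included, and the job is handed in when it is done.

```bash
mkdir -p pics; python3 - <<'E'
from cell import ctrl, imaging
import cv2
for n in ["side","top","wrist"]:
    im=imaging.snapshot(n); cv2.imwrite(f"pics/{n}0.png",im[:,:,::-1]); print(n,imaging.camera_info(n))
print(ctrl.observe())
E
```

```text
side {'fx': 368.13078548339826, 'fy': 368.13078548339826, 'cx': 318.3086850972744, 'cy': 195.86786902746013, 'dist_coeffs': array([-0.00352042,  0.        ,  0.        ,  0.        ,  0.        ]), 'eye': array([-0.02380746,  0.52180131,  0.88822817]), 'attitude': array([[-0.6909643 ,  0.50853959, -0.51376631],
       [-0.72284671, -0.49372941,  0.48345   ],
       [-0.00780807,  0.70542097,  0.70874557]])}
top {'fx': 502.71635708720663, 'fy': 502.71635708720663, 'cx': 313.2133705514728, 'cy': 197.9805158328713, 'dist_coeffs': array([0.0557517, 0.       , 0.       , 0.       , 0.       ]), 'eye': array([ 0.425292  , -0.01240758,  1.88861526]), 'attitude': array([[-0.00631242,  0.9968395 , -0.07919063],
       [-0.9999439 , -0.00561872,  0.00897957],
       [ 0.00850624,  0.07924287,  0.99681905]])}
wrist {'fx': 345.52101744804065, 'fy': 345.52101744804065, 'cx': 318.44515535673804, 'cy': 199.25941158999504, 'dist_coeffs': array([0.00026273, 0.        , 0.        , 0.        , 0.        ]), 'hand_eye': array([[ 4.55477399e-04,  9.66918054e-01,  2.55086788e-01,
         7.19863434e-02]
[... 367 characters left out ...]
490556e+01, -6.05148465e+00]), 'joint_vel': array([ 0.06178142, -0.1103546 , -0.04561516,  0.04646879,  0.09921354,
       -0.02867351]), 'joint_torque': array([ 1.71038912e-03, -6.12895989e+01, -2.58278149e+01,  6.92366157e-02,
        4.73132206e-02, -7.71720624e-05]), 'ee_pos': array([ 0.14054124, -0.6088271 ,  0.2361885 ]), 'tool_rot': array([[ 9.74384344e-01,  2.24889166e-01, -1.12167378e-04],
       [ 2.24889180e-01, -9.74383989e-01,  8.35844182e-04],
       [ 7.86782032e-05, -8.39658715e-04, -9.99999644e-01]]), 'ft_force': array([0.68087489, 0.52319394, 0.47799829]), 'wrist_torque': array([-0.07901511,  0.02418853, -0.00782166]), 'finger_force': 0.0, 'finger_gap': 0.09519591142604797}
```

View pics/top0.png

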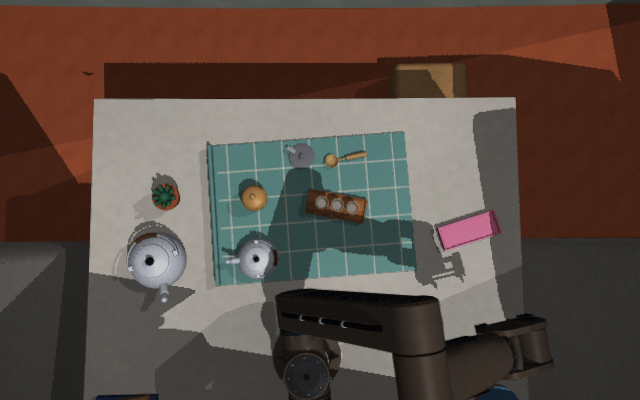

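View pics/side0.png

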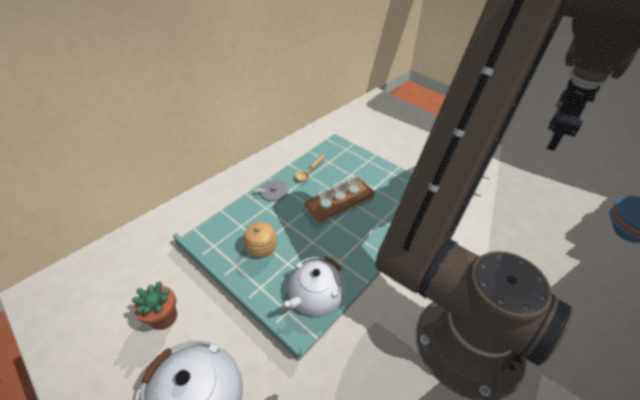

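Candidates for the tray in the top view are the brown wooden tray with three cups at (336,206), the pink tray at (468,230) and the tan box off the table at (430,80). I choose (336,206): wooden, carrying cups and on the shelf. For the kettle, the small one on the tile is at (258,259) and the big one off the shelf is at (157,260). I choose (258,259). The honey pot is at (254,196), the lid at (301,155), the spoon at (345,158) and the plant at (165,197).

```bash
cat > h.py <<'E'
import numpy as np, cv2
from cell import ctrl, imaging
def cam(n):
    i=imaging.camera_info(n); K=np.array([[i["fx"],0,i["cx"]],[0,i["fy"],i["cy"]],[0,0,1.]])
    if n=="wrist":
        o=ctrl.observe(); T=np.eye(4); T[:3,:3]=o["tool_rot"]; T[:3,3]=o["ee_pos"]; T=T@i["hand_eye"]
        return K,i["dist_coeffs"],T[:3,3],T[:3,:3]
    return K,i["dist_coeffs"],np.array(i["eye"]),np.array(i["attitude"])
def toplane(c,uv,z):
    K,d,e,R=c; p=cv2.undistortPoints(np.array(uv,float).reshape(-1,1,2),K,d).reshape(-1,2)
    r=np.c_[p[:,0],-p[:,1],-np.ones(len(p))]@R.T
    return e+r*((z-e[2])/r[:,2])[:,None]
def project(c,P):
    K,d,e,R=c; q=(np.atleast_2d(P)-e)@R; q=q*[1,-1,-1]
    return cv2.projectPoints(q,np.zeros(3),np.zeros(3),K,d)[0].reshape(-1,2)
def snap(n,f=None):
    c=cam(n); im=np.ascontiguousarray(imaging.snapshot(n)[:,:,::-1])
    if f: cv2.imwrite("pics/"+f,im)
    return c,im
E
python3 - <<'E'
from h import *
c=cam("top"); im=cv2.imread("pics/top0.png"); hsv=cv2.cvtColor(im,cv2.COLOR_BGR2HSV)
g=cv2.inRange(hsv,(75,60,20),(100,255,255)); 
g=cv2.morphologyEx(g,cv2.MORPH_CLOSE,np.ones((9,9)))
k=max(cv2.findContours(g,0,2)[0],key=cv2.contourArea); print("shelf",cv2.minAreaRect(k))
hull=cv2.approxPolyDP(cv2.convexHull(k),6,True).reshape(-1,2); print(hull.tolist(),toplane(c,hull,.012)[:,:2].round(3).tolist())
for n,uv,z in [("kettle",(258,259),.1),("pot",(254,196),.1)]: print(n,toplane(c,uv,z))
w=cv2.inRange(hsv,(3,110,30),(16,255,255)); w[:180]=0;w[230:]=0;w[:,:295]=0;w[:,380:]=0
w=cv2.morphologyEx(w,cv2.MORPH_CLOSE,np.ones((9,9)))
k=max(cv2.findContours(w,0,2)[0],key=cv2.contourArea); b=cv2.boxPoints(cv2.minAreaRect(k)); print("tray",cv2.minAreaRect(k),toplane(c,b,.036)[:,:2].round(3).tolist())
cv2.imwrite("pics/c1.png",cv2.resize(im[120:300,190:390],None,fx=4,fy=3.3,interpolation=2)[:600,:800])
R=np.c_[[0,-1,0],[-1,0,0],[0,0,-1.]]
for s in (1,-1):
  for p in [(.62,.1,.42),(.62,.05,.42),(.62,-.1,.4),(.62,-.2,.1)]:
    print(s,p,ctrl.ik(p,R*[s,s,1]))
E
```

```text
shelf ((310.150390625, 207.165283203125), (140.35079956054688, 201.39454650878906), 85.38934326171875)
[[403, 133], [415, 269], [216, 284], [208, 145]] [[0.819, -0.37], [0.309, -0.404], [0.259, 0.33], [0.776, 0.365]]
kettle [[0.35261309 0.16756611 0.1       ]]
pot [[0.57565586 0.18247824 0.1       ]]
tray ((335.9310607910156, 205.48687744140625), (58.987091064453125, 23.997127532958984), 10.784297943115234) [[0.522, 0.003], [0.609, -0.014], [0.567, -0.228], [0.48, -0.211]]
1 (0.62, 0.1, 0.42) None
1 (0.62, 0.05, 0.42) None
1 (0.62, -0.1, 0.4) None
1 (0.62, -0.2, 0.1) None
-1 (0.62, 0.1, 0.42) [ 3.13897280e+00  2.17641879e+01  7.22556151e+01 -2.54444375e-14
  8.59801970e+01  3.13897280e+00]
-1 (0.62, 0.05, 0.42) [-1.47104395e+00  2.11728334e+01  7.31591863e+01 -2.54444375e-14
  8.56679802e+01 -1.47104395e+00]
-1 (0.62, -0.1, 0.4) [-1.51857213e+01  2.21540396e+01  7.44827567e+01 -2.54444375e-14
  8.33632037e+01 -1.51857213e+01]
-1 (0.62, -0.2, 0.1) [-2.36845201e+01  3.88438942e+01  9.25026308e+01 -2.54444375e-14
  4.86534750e+01 -2.36845201e+01]
```

View pics/c1.png

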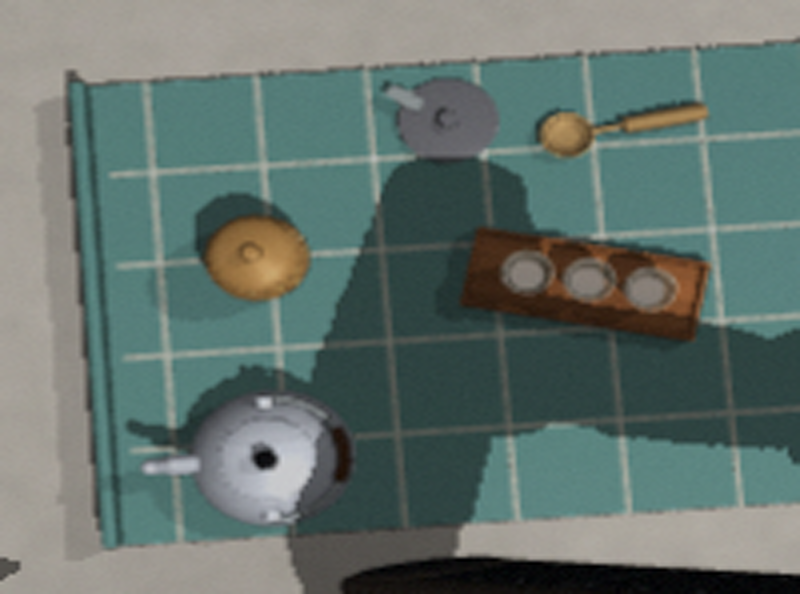

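The crop shows the wooden tray with three cups, with the small kettle and honey pot forming the gap. The tray is about 50 mm to the far side and turned about -0.26 rad. My plan is to push it sideways on its far long side with two fingertips to align it, then push it straight from the rear. First I'll take a closer look from the wrist camera.

```bash
python3 - <<'E'
from h import *
R=np.c_[[-1,0,0],[0,1,0],[0,0,-1.]]
print(ctrl.ik((.5,.03,.4),R))
ctrl.move_pose((.5,.03,.4),R); ctrl.dwell(.3)
c,im=snap("wrist","w1.png"); np.savez("w1.npz",K=c[0],d=c[1],e=c[2],R=c[3]); print(c[2],ctrl.observe()["clock"])
E
```

```text
[-4.12631412e+00  1.00623572e+01  9.15005921e+01 -2.54444375e-14
  7.84370507e+01 -9.41263141e+01]
[0.42905624 0.03098778 0.54705909] 3.15
```

View pics/w1.png

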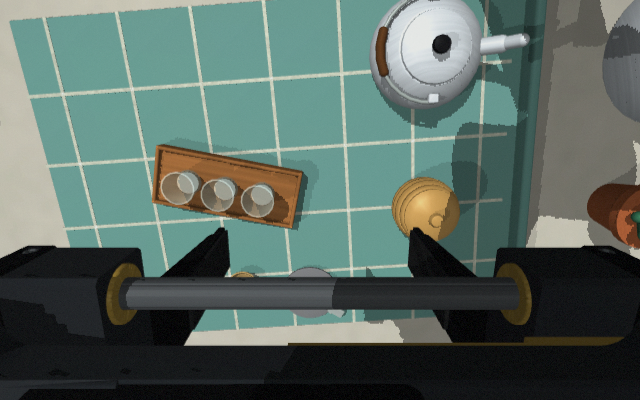

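The wrist view shows the wooden tray with corners at about (158,146), (303,173), (294,229) and (153,204). The kettle knob is at (442,44), the pot knob at (436,217), and the end tile is on the right at about column 520-545.

```bash
cat >> h.py <<'E'
def traymask(im,roi=None):
    hsv=cv2.cvtColor(im,cv2.COLOR_BGR2HSV); w=cv2.inRange(hsv,(3,100,30),(15,255,255))
    if roi: m=np.zeros_like(w); m[roi[1]:roi[3],roi[0]:roi[2]]=1; w*=m
    w=cv2.morphologyEx(w,cv2.MORPH_OPEN,np.ones((2,2)))
    return cv2.morphologyEx(w,cv2.MORPH_CLOSE,np.ones((15,15)))
def trayrect(c,im,roi=None,z=.036):
    k=max(cv2.findContours(traymask(im,roi),0,1)[0],key=cv2.contourArea)
    P=toplane(c,k.reshape(-1,2),z)[:,:2]
    (x,y),s,a=cv2.minAreaRect((P*1000).astype(np.float32))
    b=cv2.boxPoints(((x,y),s,a)); e=[b[1]-b[0],b[2]-b[1]]; l=max(e,key=np.linalg.norm); l=l*np.sign(l[1])
    return np.array([x,y])/1000, np.arctan2(-l[0],l[1]), s     # centre, yaw, size
E
python3 - <<'E'
from h import *
d=np.load("w1.npz"); c=(d["K"],d["d"],d["e"],d["R"]); im=cv2.imread("pics/w1.png")
C,yaw,s=trayrect(c,im,(120,120,330,240)); print("tray",C,yaw,s)
K=toplane(c,(442,44),.109)[0]; print("kettle",K)
P=toplane(c,(437,218),.104)[0]; print("pot",P)
g=cv2.cvtColor(im,cv2.COLOR_BGR2GRAY); hsv=cv2.cvtColor(im,cv2.COLOR_BGR2HSV)
L=cv2.inRange(hsv,(0,0,130),(180,75,255)); L[:, 535:]=0; L[240:]=0
seg=cv2.HoughLinesP(L,1,np.pi/720,50,minLineLength=110,maxLineGap=6)[:,0]
for q in seg:
    W=toplane(c,q.reshape(2,2),.012)[:,:2]; v=W[1]-W[0]
    print(q.tolist(),W.round(3).tolist(), ((np.degrees(np.arctan2(v[1],v[0]))+45)%90-45).round(2))
# end tile: intensity along rows
for r in (110,170,200): print(r,[tuple(int(t) for t in im[r,x]) for x in range(500,552,4)])
E
```

```text
tray [ 0.5448208  -0.10720855] -0.19301502 (218.48696899414062, 92.09291076660156)
kettle [0.35566841 0.1761574  0.109     ]
pot [0.57126162 0.19072411 0.104     ]
[0, 101, 325, 72] [[0.418, -0.443], [0.377, 0.041]] 4.82
[217, 153, 454, 139] [[0.495, -0.126], [0.474, 0.239]] 3.36
[0, 170, 154, 158] [[0.522, -0.467], [0.503, -0.224]] 4.42
[156, 89, 378, 71] [[0.401, -0.209], [0.376, 0.118]] 4.39
[3, 0, 236, 3] [[0.283, -0.407], [0.287, -0.084]] -0.65
[0, 234, 233, 218] [[0.628, -0.492], [0.601, -0.107]] 4.09
[89, 94, 377, 68] [[0.408, -0.309], [0.372, 0.117]] 4.88
[388, 32, 526, 39] [[0.324, 0.13], [0.333, 0.328]] -2.65
[5, 1, 57, 239] [[0.284, -0.405], [0.637, -0.4]] 0.75
[0, 6, 231, 3] [[0.291, -0.413], [0.287, -0.09]] 0.69
[0, 99, 272, 75] [[0.415, -0.442], [0.381, -0.037]] 4.76
[0, 166, 154, 156] [[0.516, -0.466], [0.5, -0.223]] 3.69
[0, 232, 222, 216] [[0.625, -0.491], [0.597, -0.125]] 4.28
[388, 31, 523, 37] [[0.322, 0.13], [0.33, 0.323]] -2.33
[13, 11, 146, 10] [[0.297, -0.396], [0.295, -0.21]] 0.41
[389, 69, 521, 40] [[0.373, 0.134], [0.334, 0.321]] 11.8
[0, 2, 167, 3] [[0.285
[... 3450 characters left out ...]
213, 153] [[0.33, -0.143], [0.495, -0.132]] 3.97
[44, 20, 72, 136] [[0.308, -0.355], [0.469, -0.345]] 3.64
110 [(145, 153, 104), (145, 151, 104), (145, 152, 104), (144, 152, 103), (142, 151, 103), (59, 65, 43), (77, 81, 55), (81, 84, 59), (90, 95, 66), (80, 87, 58), (85, 90, 92), (85, 92, 93), (87, 94, 95)]
170 [(85, 89, 62), (85, 90, 61), (85, 90, 61), (85, 91, 64), (57, 63, 40), (61, 66, 45), (82, 87, 58), (87, 93, 62), (83, 88, 83), (85, 92, 93), (86, 94, 96), (107, 114, 116), (107, 114, 116)]
200 [(110, 121, 114), (85, 90, 62), (86, 91, 63), (60, 62, 42), (62, 64, 44), (75, 80, 53), (85, 91, 63), (81, 85, 59), (86, 94, 96), (86, 94, 95), (108, 116, 118), (107, 116, 117), (106, 114, 116)]
```

```bash
python3 - <<'E'
import cv2
im=cv2.imread("pics/w1.png")
cv2.imwrite("pics/w1c.png",cv2.resize(im[0:260,360:570],None,fx=2.3,fy=2.3,interpolation=2))
E
```

```text
(no output)
```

View pics/w1c.png

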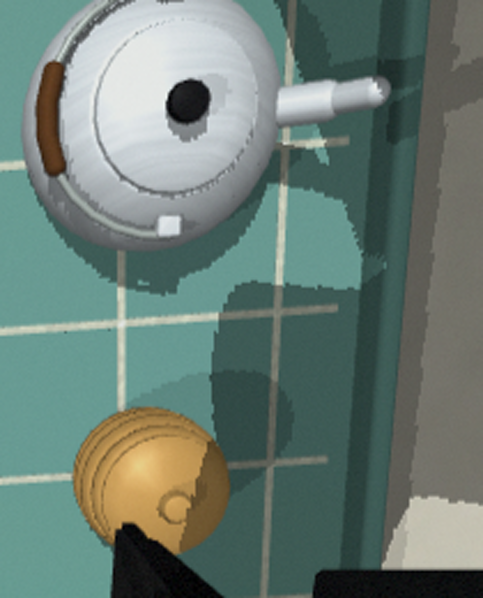

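```bash
cat >> h.py <<'E'
YS=.069; TH=np.radians(15); GAPX=.4901
xs=np.array([np.cos(YS),np.sin(YS)]); ys=np.array([-np.sin(YS),np.cos(YS)])
def tool(contact,push,z=.040):
    "TCP pose with the fingertips' leading edge at contact (xy), moving along push (xy unit)"
    p=np.r_[push/np.linalg.norm(push),0]; u=np.array([0,0,1.])
    x=p*np.cos(TH)+u*np.sin(TH); zz=p*np.sin(TH)-u*np.cos(TH); R=np.c_[x,np.cross(zz,x),zz]
    return np.r_[np.array(contact)-p[:2]*(.022*np.sin(TH)+.010*np.cos(TH)),z],R
def axes(yaw): return np.array([np.cos(yaw),np.sin(yaw)]),np.array([-np.sin(yaw),np.cos(yaw)])
def side(C,yaw,off,sgn=1,along=0,z=.040):
    ax,ay=axes(yaw); return tool(C+sgn*ax*(.045+off)+ay*along,-sgn*ax,z)
def rear(C,yaw,off,z=.040):
    ax,ay=axes(yaw); return tool(C-ay*(.110+off),ay,z)
LOOK=((.5,.03,.4),np.c_[[-1,0,0],[0,1,0],[0,0,-1.]])
E
python3 - <<'E'
from h import *
d=np.load("w1.npz"); c=(d["K"],d["d"],d["e"],d["R"])
W=toplane(c,[(519,110),(515,170),(511,200)],.012)[:,:2]; print("stop",W@ys,W)
C=np.array([.5448,-.1072]); y0=-.193
Ct=xs*GAPX+ys*(C@ys)
ctrl.set_gripper(.08)
for z in (.2,.04):
    p,R=side(C,y0,.022,z=z); print(p,ctrl.ik(p,R))
p,R=side(C,y0,.022,z=.2); ctrl.move_pose(p,R)
p,R=side(C,y0,.022); print(ctrl.servo_line(p,R,.1,15))
o=ctrl.observe(); print(o["ee_pos"],o["ft_force"],o["clock"])
p,R=side(C,y0,.002); print(ctrl.servo_line(p,R,.06,10))
p,R=side(Ct,YS,0); print(ctrl.servo_line(p,R,.04,25))
o=ctrl.observe(); print(o["ee_pos"],p,o["ft_force"],o["clock"])
p,R=side(Ct,YS,.03); ctrl.servo_line(p,R,.08)
p[2]=.2; ctrl.servo_line(p,R,.2)
ctrl.move_pose(*LOOK); ctrl.dwell(.3)
c,im=snap("wrist","w2.png"); np.savez("w2.npz",K=c[0],d=c[1],e=c[2],R=c[3])
C,yaw,s=trayrect(c,im,(100,60,370,235)); print("tray",C,yaw,s,"xs err",C@xs-GAPX,"ys",C@ys, "yaw err",yaw-YS,ctrl.observe()["clock"])
E
```

```text
stop [0.30160188 0.30244486 0.29969587] [[0.43095248 0.33210427]
 [0.52195581 0.33923847]
 [0.57056679 0.33984242]]
[ 0.62562424 -0.12299569  0.2       ] [-16.50087866  36.89632906  80.04303524  -1.43815725  77.99970691
 -94.95931535]
[ 0.62562424 -0.12299569  0.04      ] [-16.50087866  47.20011542  86.27127319  -1.60115084  61.47340034
 -94.49358234]
False
[ 0.62587053 -0.12305899  0.04054968] [ 0.41966635  0.47791316 -0.26773307] 6.5167
False
False
[ 0.55903609 -0.10620922  0.03995831] [ 0.55910647 -0.10621128  0.04      ] [1.71568568 0.33096827 0.31659518] 8.3667
tray [ 0.49863275 -0.10975307] 0.06721515 (89.32643127441406, 219.22093200683594) xs err -0.00022072684379043084 ys -0.14387026894009441 yaw err -0.0017848462 11.2
```

View pics/w2.png

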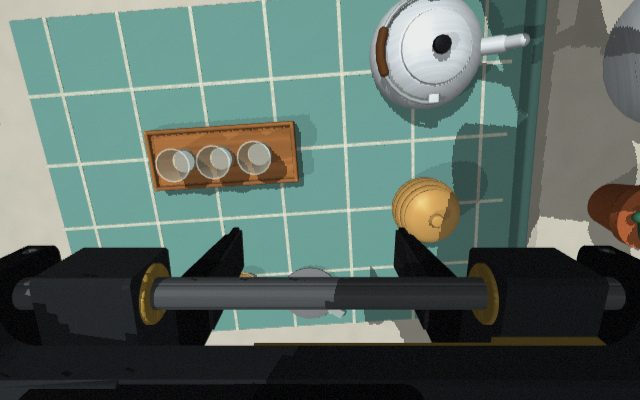

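The tray is now aligned with the gap: the view shows it at columns 147-297, rows 122-190, with its cups upright. Lateral error is 0.2 mm. Next I push from the rear to just before the gap and look again.

```bash
python3 - <<'E'
from h import *
C=np.array([.49863,-.10975]); y0=.0672
Ct=xs*GAPX+ys*(C@ys+.095)
ctrl.set_gripper(.05)
p,R=rear(C,y0,.025,z=.2); print(ctrl.ik(p,R)); ctrl.move_pose(p,R)
p,R=rear(C,y0,.025); print(ctrl.servo_line(p,R,.1,15))
p,R=rear(C,y0,.002); print(ctrl.servo_line(p,R,.06,10))
p,R=rear(Ct,YS,0); print(ctrl.servo_line(p,R,.05,25))
o=ctrl.observe(); print(o["ee_pos"],p,o["ft_force"],o["clock"])
p,R=rear(Ct,YS,.03); ctrl.servo_line(p,R,.08)
p[2]=.2; ctrl.servo_line(p,R,.2)
ctrl.move_pose(*LOOK); ctrl.dwell(.3)
c,im=snap("wrist","w3.png"); np.savez("w3.npz",K=c[0],d=c[1],e=c[2],R=c[3])
C,yaw,s=trayrect(c,im,(180,60,388,235)); print("tray",C,yaw,s,"xs err",C@xs-GAPX,"ys",C@ys, "yaw err",yaw-YS,ctrl.observe()["clock"])
E
```

```text
[-38.52826734  29.36454259  94.85196914  12.03438108  66.49028708
 -48.22966894]
False
False
False
[ 0.50093233 -0.14011389  0.03998741] [ 0.50094544 -0.14001566  0.04      ] [ 0.25981196 -2.22299524 -0.98944549] 17.625
tray [ 0.49181787 -0.01047801] 0.07146736 (89.17853546142578, 217.87384033203125) xs err -0.0001748462016670782 ys -0.04436159082044868 yaw err 0.002467364 20.5417
```

View pics/w3.png

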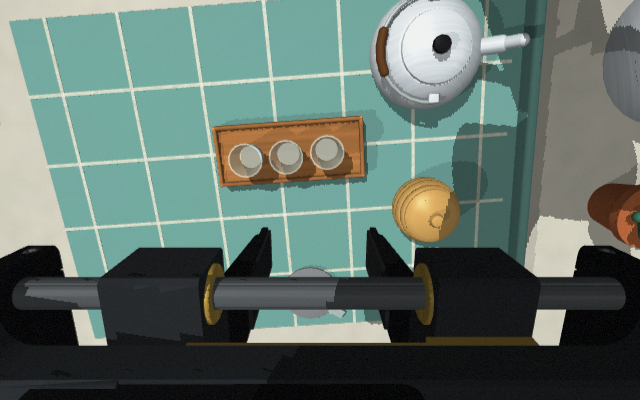

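The tray sits straight, just before the gap, at columns 213-366, rows 117-187, with cups upright. I check the gap by the facing silhouettes: kettle bottom edge near (432,109), pot top edge near (426,177).

```bash
python3 - <<'E'
from h import *
d=np.load("w3.npz"); c=(d["K"],d["d"],d["e"],d["R"]); im=cv2.imread("pics/w3.png")
hsv=cv2.cvtColor(im,cv2.COLOR_BGR2HSV)
notgreen=255-cv2.inRange(hsv,(70,50,15),(100,255,255))
pot=cv2.inRange(hsv,(13,110,60),(28,255,255)); pot[:150]=0; pot[:,:385]=0; pot[:,475:]=0
ket=cv2.inRange(hsv,(0,0,60),(180,60,255)); ket[130:]=0; ket[:,:365]=0; ket[:,478:]=0; ket=cv2.morphologyEx(ket,cv2.MORPH_OPEN,np.ones((7,7)))
for n,m,z,r in (("pot",pot,.050,np.argmin),("ket",ket,.036,np.argmax)):
    k=max(cv2.findContours(m,0,1)[0],key=cv2.contourArea).reshape(-1,2)
    for zz in (z-.01,z,z+.01):
        P=toplane(c,k,zz)[:,:2]@xs; i=r(P); print(n,zz,k[i],"edge xs",P[i].round(4))
E
```

```text
pot 0.04 [424 177] edge xs 0.5392
pot 0.05 [424 177] edge xs 0.537
pot 0.060000000000000005 [424 177] edge xs 0.5349
ket 0.025999999999999995 [427 109] edge xs 0.4414
ket 0.036 [427 109] edge xs 0.4412
ket 0.046 [427 109] edge xs 0.441
```

```bash
python3 - <<'E'
from h import *
G=.4896
C=np.array([.49182,-.01048]); y0=.0700
ctrl.set_gripper(.05)
p,R=rear(C,y0,.03,z=.2); ctrl.move_pose(p,R)
p,R=rear(C,y0,.03); print(ctrl.servo_line(p,R,.1,15))
p,R=rear(C,y0,.006); print(ctrl.servo_line(p,R,.06,10))
ok=False
for t,v in ((.0,.04),(.06,.05),(.125,.05)):
    p,R=rear(xs*G+ys*t,YS,0.0045); s=ctrl.servo_line(p,R,v,14); o=ctrl.observe(); print(t,s,o["ee_pos"]-p,o["ft_force"],o["clock"])
    if s: break
if not s:
    p,R=rear(xs*G+ys*.198,YS,0.0045); s=ctrl.servo_line(p,R,.025,12); o=ctrl.observe(); print("end",s,o["ee_pos"]-p,o["ft_force"],o["clock"])
c,im=snap("wrist","w4.png"); c,im=snap("top","t4.png")
E
```

```text
False
False
0.0 False [-7.78835221e-05  4.93458386e-05  2.06392037e-06] [-0.12551726 -1.56396483 -0.25663669] 25.4417
0.06 False [-1.02764834e-04  2.11697867e-05 -4.95237564e-06] [-0.86466394 -0.20232476 -0.82556282] 26.7917
0.125 False [-7.13547557e-05 -2.23711515e-05  3.54738189e-06] [-0.19315466 -0.52180202 -0.28967614] 28.2417
end True [ 0.00068185 -0.00835532 -0.00017563] [-0.84241389 -8.14615836  3.98271311] 30.5167
```

View pics/w4.png

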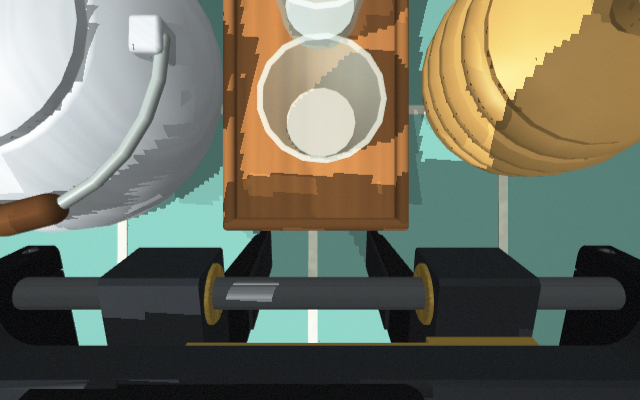

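The tray is in the gap with clearance on both sides, kettle at column 222 and pot at column 420. The push stopped on force where I expected the tile. I withdraw and verify.

```bash
python3 - <<'E'
from h import *
p,R=rear(xs*.4896+ys*.19,YS,.04); ctrl.servo_line(p,R,.06)
p[2]=.22; ctrl.servo_line(p,R,.2)
ctrl.move_pose(*LOOK); ctrl.dwell(.5)
c,im=snap("wrist","w5.png")
C,yaw,s=trayrect(c,im,(330,100,530,185)); print("tray",C,yaw,s,"xs",C@xs,"front ys",C@ys+.11,"stop .301",ctrl.observe()["clock"])
E
```

```text
tray [0.47503262 0.22010669] 0.070310354 (89.60651397705078, 220.82406616210938) xs 0.4890775699803054 front ys 0.2968316848795136 stop .301 34.0917
```

View pics/w5.png

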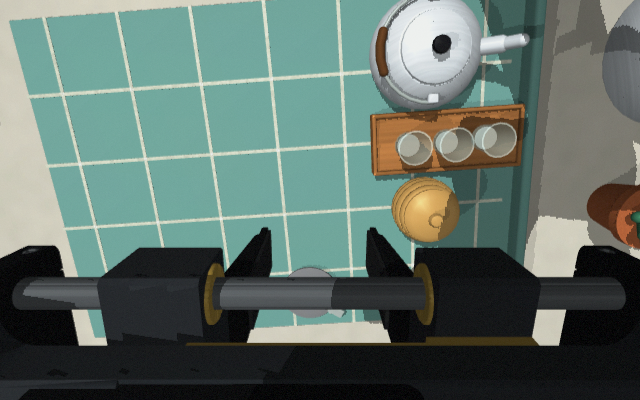

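The tray's leading end is at the end tile (column 524), with the cups upright and the kettle (442,44) and pot (437,220) at unchanged pixels. I hand the job in.

```bash
python3 -c "
from cell import job_done
print(job_done())"
```

```text
the job is handed in; nothing more can be done
None
```

The tray is through the gap with its leading end against the end tile (the last push stopped there on force), all three cups upright and the kettle and honey pot unmoved in the last picture; I handed the job in at about 34 s, and no verdict was returned.

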